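# Open the ratchet stop of a coffee-carton rack on the bar

### The arm

A 7-joint arm with a two-finger parallel gripper is mounted at the origin on the work surface. World frame = base frame: x ahead of the robot, y to its left, z up, the work surface at z = 0. Lengths are in m, angles in rad, forces in N, time in s.
With the tool pointing down it reaches from about 0.4 to 0.875 m from the base axis. Payload 19.3 kg.
Tool frame: the origin (TCP) lies at the very end of the fingers, on their centre line; the grasp point (between the pads) lies 19 mm behind it; z points along the fingers, y is the direction in which the jaws open and shut (so a half turn about z gives the same grasp; the last joint's range is limited). The gripper opens to 85 mm and grips with 20 to 120 N. Pads are 22 mm wide; open, the fingers measure 114 mm over their backs; the gripper's body (76 mm by 85 mm) begins 54 mm behind the grasp point. The pads swing forward as they close: fully open they stand 13 mm farther back than shut.
Start: joints at [1.092, 0.521, -0.036, 1.599, 0.021, 1.021, -0.113], TCP at [0.248, -0.574, 0.231] pointing down, gripper open.
Joint ranges: [-2.91, 2.91], [-0.3, 2.13], [-1.5, 1.42], [0.17, 2.43], [-1.26, 4.41], [0.16, 1.93], [-2.52, 2.52]. Speed limits (rad/s): [1.89, 1.89, 2.39, 2.39, 3.01, 3.01, 3.01].

### API

Orientations are given as [roll, pitch, yaw] about the fixed x, y, z axes, in that order (R = Rz(yaw) Ry(pitch) Rx(roll)).
In Python, from workcell import bot, grab_frame, calibration, workorder gives the robot as it stands.
- The arm moves only by the tool move_arm, never from a script. Its arguments are lists of equal length, an entry for each row: "jaw": the closure in counts, from 0 (fully open) to 255 (shut); "dp": the shift along the tool's x, y, z in units of 800 mm (1.0 is 800 mm), a list of three; "rotation": the turn, a rotation vector about the tool's x, y, z in units of pi rad (1.0 is pi rad), a list of three. In form: {"jaw": [jaw, ...], "dp": [[dx, dy, dz], ...], "rotation": [[rx, ry, rz], ...]}. A call has 1 to 10 rows; each row shifts and turns the commanded pose from where the row before left it, along the tool's axes as they then stand; what a row does not reach is not made up. A row lasts 1/8 s, in which the tool goes at most 62.5 mm and 10.7 degrees, less where a joint would pass 70% of its speed; a pose out of reach is approached as far as the arm can. A call with a number of a shift or a turn outside -1 to 1 is refused whole. A call with a gripper value outside its range is refused whole. The fingers move at their own pace and stop on an object; "squeeze" is the grip in N (left out, the last holds). Time passes only in rows, so rows that do not move let the fingers close. It gives the time, the measured TCP pose, the force and the opening at its end, in the units of the state.
- bot.observe(): the state, without advancing time (a new reading comes with each control period).
- grab_frame(name): name is "scene" or "top" or "wrist"; returns the picture (480x640x3 uint8, blue, green, red); there is no depth.
- calibration(name): a dict with "camera_matrix" (3x3 intrinsics, pixels), "T" (4x4, takes a point from camera to world coordinates). Camera axes: x right, y down, z forward; pixel columns grow to the right and rows downward; lengths in m; the calibration is good to about 2 mm. A picture is of the moment at which its call begins: read the wrist's pose just before it. calibration takes no time and is no camera call; for the wrist camera it gives the pose at the moment of the call.
- workorder.job_done(): hands the job in, once; it reports no verdict.
The state is a dict: "clock": time; "qpos": joint angles; "qd": joint speeds; "joint_efforts": joint torques, N m; "position": TCP position; "tool_rot": TCP orientation; "force": force on the tool from outside, world axes, zero at the start; "moment": the same for the moment, N m; "grip_width": finger opening in m.
Only numpy, scipy, OpenCV 4.12 (cv2) and the standard library are available. Lean on these libraries where they do the work, as an engineer would, in place of code of your own. Each camera call takes 0.05 s, during which the arm holds its last target. There are 200 camera calls.

### The job

Make room in the carton rack for the next delivery: with the fingertips press the red release tab on the green sliding stop and, keeping it pressed, push the stop back along its steel bar, away from the cartons, until it meets the yellow end block. Then let the tab spring up and move clear. Do not force the stop, and leave the cartons and everything else on the counter standing where they are.

Things in the scene. Friction and masses are not known exactly. Their poses are not given: they have to be found in the camera images.
- rack: Carton rack, fixed to the counter: black base 130 x 440 mm, 8 mm thick. Origin: on the counter under the bar. Its y axis runs along the toothed steel bar (30 mm wide, teeth up to 24 mm high) and points the way the stop is pushed back. From y = -245 to -73 mm a wooden deck, top 26 mm high, carries the cartons, with a wooden end board 90 mm high at y = -249 mm; a yellow end block, 58 mm high, stands at y = 160 to 172 mm.
- stop (a joint): Slide of the stop along the rack's +y axis, metres: 0 nearest the cartons, 0.14 fully back, its block touching the yellow end block. The ratchet blocks it towards +y (after at most 10 mm of play) unless the red tab is held down; towards the cartons it clicks along freely. Unlocked it slides with about 2 N of friction.
- push_face (a point): Centre of the flat upright face of the stop's green block that looks to the cartons (rack -y): push here towards rack +y. The face is 80 mm wide and spans 51 to 96 mm above the counter; the block is 44 mm long behind it. This point is 82 mm above the counter, 24 mm short of the rack's origin (along y) when the stop reads 0, and moves with the stop.
- tab_top (a point): Centre of the top of the red release tab, a plate 40 mm wide (across the bar) and 44 mm long (along it), about 54 mm above the counter. It lies in a pocket 56 mm long, open at both sides, between the green block's face (26 mm away towards rack +y) and a grey plate 62 mm high at its carton end (30 mm away). It rides on the stop and slopes up slightly towards the cartons.
- release (a joint): Tilt of the red tab, rad: 0 up (ratchet engaged), 0.26 fully down. It hinges under the green block's face; at its centre it goes down about 8 mm, with a spring of 1.5 N at first and 4 N fully down. The ratchet is free above about 0.1 rad (3 mm). It springs back up, and the ratchet catches again, when let go.
- carton_a: Green coffee carton 100 x 42 x 75 mm (high) at the end board, loose on the rack's deck. Origin: centre of its underside, z up.
- carton_b: Brown coffee carton of the same size, next in the row. Origin: centre of its underside.
- carton_c: Green coffee carton of the same size, the one nearest the stop. Origin: centre of its underside.
- syrup: Amber syrup bottle, 60 mm across, 190 mm high, loose, on the far side of the rack. Origin: centre of its underside.
- sugar_jar: Glass jar with a steel lid, 72 mm across, 100 mm high, loose, on the far side. Origin: centre of its underside.
- espresso_cup: White cup, 64 mm across, 55 mm high, loose, on the robot's side of the rack. Origin: centre of its underside.
- milk_jug: Steel jug with a handle, 76 mm across, 90 mm high, loose, beyond the yellow end block. Origin: centre of its underside.
- sugar_box: Cardboard sugar box 70 x 110 x 45 mm (high), loose, on the robot's side of the rack. Origin: centre of its underside.
There are look-alikes about, which are no part of the job. What is shaped like the sugar_box but orange or purple is not meant.

How it is judged:
By the outcome, as a careful person would: the job done as asked, in the order asked, and still so for the second after the job is handed in, with the robot touching nothing.
It also fails if it takes over 38 s, if anything falls off the work surface, if the arm or the gripper's body presses on something with over 40 N, if the wrist force passes 120 N, or if a joint passes its speed limit or range.

## Working session

There is one attempt and no reset: what is moved stays moved. The work goes in short steps, Python scripts to look and compute and a tool call to move; the robot and the scene stay as the last step left them, time stands still between calls to the robot, and variables do not carry over. Pictures are saved under pics/ and viewed, about 8 in all and at most 12, crops included, and the job is handed in when it is done.

Besides the shell and the picture viewer there is one more tool, called after "Emit:" as name(argument=value, ...) on one line, values as JSON. move_arm: Moves the arm, as the interface text tells. Shifts and turns lie within -1 to 1; 1 stands for 800 mm of shift or pi rad of turn. Its arguments: {"type":"object","properties":{"jaw":{"type":"array","items":{"type":"number"}},"dp":{"type":"array","items":{"type":"array","items":{"type":"number","minimum":-1,"maximum":1}}},"rotation":{"type":"array","items":{"type":"array","items":{"type":"number","minimum":-1,"maximum":1}}},"squeeze":{"type":"number"}},"required":["jaw","dp","rotation"]}

```bash
mkdir -p pics; ls; python3 - <<'E'
from workcell import bot, grab_frame, calibration
import cv2, numpy as np
s=bot.observe(); print(s)
for n in ("scene","top"):
    im=grab_frame(n); cv2.imwrite(f"pics/{n}0.png",im)
    c=calibration(n); print(n,np.round(c["camera_matrix"],1).tolist(),np.round(c["T"],3).tolist())
E
```

```text
pics
{'clock': 0.0, 'qpos': array([ 1.09180168,  0.52205902, -0.03636125,  1.59998186,  0.02119615,
        1.02111769, -0.112795  ]), 'qd': array([ 8.17517143e-05,  1.38821598e-03, -5.31049130e-04,  2.88551228e-04,
       -1.29167289e-03,  1.36955998e-03, -1.76772474e-03]), 'joint_efforts': array([-3.80177453e-04, -9.27094030e+01,  1.98001049e+00, -3.69924188e+01,
        1.77698338e-02,  8.21450871e-03, -1.58697043e-05]), 'position': array([ 0.2482909 , -0.57319744,  0.23070667]), 'tool_rot': array([-3.14041320e+00,  6.43964763e-05,  4.08816573e-01]), 'force': array([-0.89308523, -0.39032418,  0.83403345]), 'moment': array([ 0.03646711, -0.03163651,  0.02277355]), 'grip_width': 0.08539237502398604}
scene [[484.2, 0.0, 325.0], [0.0, 484.2, 238.1], [0.0, 0.0, 1.0]] [[0.385, 0.782, -0.491, 0.986], [0.923, -0.322, 0.21, -0.173], [0.007, -0.534, -0.846, 0.975], [0.0, 0.0, 0.0, 1.0]]
top [[472.0, 0.0, 317.4], [0.0, 472.0, 243.4], [0.0, 0.0, 1.0]] [[-0.017, -0.992, 0.125, 0.306], [-1.0, 0.015, -0.018, 0.06], [0.016, -0.126, -0.992, 1.162], [0.0, 0.0, 0.0, 1.0]]
```

View pics/scene0.png

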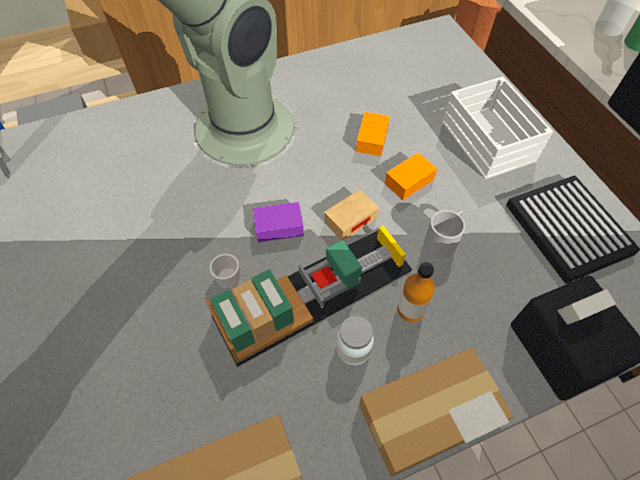

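View pics/top0.png

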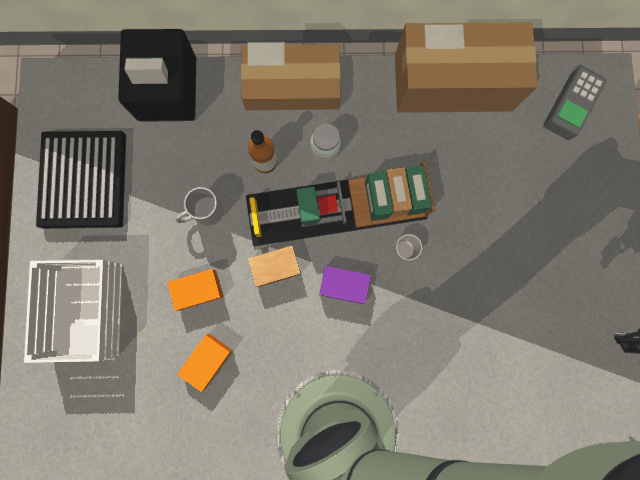

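Candidates: 
- Red: the tab at top(327,205)/scene(322,278), and the red print on the sugar box at scene(362,217).
- Green: the stop block at top(309,205), and the cartons at (380,195) and (419,188).
- Sugar-box look-alikes: orange (195,289) and (205,362), purple (345,285).

I choose the red tab beside the green block on the bar. Next I measure it and check it in a crop.

```bash
cat > h.py <<'E'
from workcell import bot, grab_frame, calibration
import cv2, numpy as np
def ray(n,u,v,z):
    c=calibration(n);K=c["camera_matrix"];T=np.array(c["T"])
    d=T[:3,:3]@np.linalg.solve(K,[u,v,1]);o=T[:3,3]
    return o+d*(z-o[2])/d[2]
def proj(n,p):
    c=calibration(n);T=np.array(c["T"]);q=T[:3,:3].T@(np.array(p)-T[:3,3]);q=c["camera_matrix"]@q
    return q[:2]/q[2]
def blobs(im,lo,hi,amin=60):
    m=cv2.inRange(cv2.cvtColor(im,cv2.COLOR_BGR2HSV),lo,hi)
    cs,_=cv2.findContours(m,cv2.RETR_EXTERNAL,cv2.CHAIN_APPROX_NONE)
    return [c for c in cs if cv2.contourArea(c)>amin]
E
python3 - <<'E'
from h import *
for n in("top","scene"):
    im=cv2.imread(f"pics/{n}0.png")
    for name,lo,hi,z in(("red",(0,180,80),(6,255,255),.054),("yellow",(24,180,100),(32,255,255),.058),("green",(65,80,30),(90,255,200),.096)):
        for c in blobs(im,lo,hi,40):
            r=cv2.minAreaRect(c);print(n,name,np.round(r[0],1),np.round(r[1],1),round(r[2]),cv2.contourArea(c),np.round(ray(n,*r[0],z),4),
              [np.round(ray(n,*p,z)[:2],3).tolist() for p in cv2.boxPoints(r)])
a=cv2.imread("pics/top0.png")[150:260,230:450]; b=cv2.imread("pics/scene0.png")[210:330,240:420]
cv2.imwrite("pics/crop0.png",np.vstack([cv2.resize(a,(600,300),interpolation=2),cv2.resize(b,(600,300),interpolation=2)]))
E
```

```text
top red [327.4 204.1] [16.1 17.6] 81 250.5 [0.5402 0.0138 0.054 ] [[0.556, 0.037], [0.563, -0.004], [0.524, -0.01], [0.518, 0.032]]
top yellow [255.1 222.9] [20.5  4.1] 82 64.0 [0.4964 0.1862 0.058 ] [[0.52, 0.194], [0.521, 0.185], [0.473, 0.178], [0.471, 0.188]]
top green [307.9 205.5] [37.  18.7] 81 623.5 [0.5287 0.0607 0.096 ] [[0.569, 0.088], [0.575, 0.045], [0.489, 0.033], [0.483, 0.076]]
top green [378.3 195.2] [45.9 22.4] 80 821.5 [ 0.5506 -0.1025  0.096 ] [[0.6, -0.069], [0.609, -0.121], [0.502, -0.135], [0.493, -0.084]]
top green [418.1 189.8] [47.3 22.6] 87 788.5 [ 0.5622 -0.1955  0.096 ] [[0.618, -0.169], [0.62, -0.222], [0.507, -0.222], [0.506, -0.17]]
top green [572.4 113.1] [24.5 19. ] 29 419.5 [ 0.7441 -0.5724  0.096 ] [[0.738, -0.535], [0.78, -0.56], [0.75, -0.61], [0.709, -0.584]]
scene red [323.5 277. ] [17.4 20. ] 61 284.5 [0.5418 0.0147 0.054 ] [[0.525, -0.009], [0.517, 0.035], [0.558, 0.038], [0.565, -0.005]]
scene red [360. 224.] [ 2.8 22.7] 56 42.0 [0.4474 0.1445 0.054 ] [[0.451, 0.117], [0.436, 0.172], [0.443, 0.172], [0.458, 0.118]]
scene yellow [390.8 245.2] [42.5 12.7] 54 369.0 [0.5272 0.1825 0.058 ] [[0.48, 0.162], [0.471, 0.193], [0.573, 0.202], [0.581, 0.173]]
scene green [233.1 320.2] [59.5 22.4] 63 1206.0 [ 0.5823 -0.1917  0.096 ] [[0.521, -0.221], [0.514, -0.178], [0.641, -0.164], [0.645, -0.204]]
scene green [274.2 298.9] [58.3 24. ] 64 1157.5 [ 0.57   -0.1032  0.096 ] [[0.508, -0.132], [0.501, -0.083], [0.629, -0.076], [0.634, -0.122]]
scene green [344.5 263.7] [46.  25.5] 56 963.5 [0.55   0.0584 0.096 ] [[0.504, 0.025], [0.489, 0.08], [0.594, 0.091], [0.607, 0.038]]
scene green [632.  33.] [36. 14.] 90 256.5 [0.1609 1.1576 0.096 ] [[0.082, 1.2], [0.099, 1.24], [0.234, 1.118], [0.219, 1.081]]
```

View pics/crop0.png

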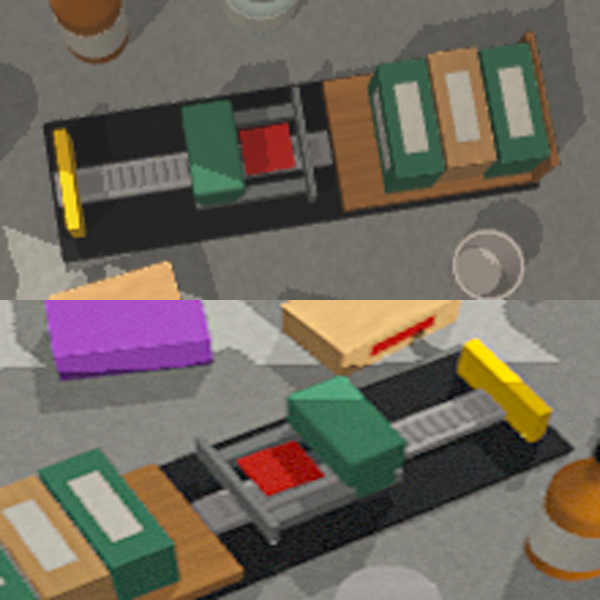

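The crop confirms it: the red tab is in its pocket between the green block (crop 213,150) and the grey plate (303,145), with the yellow block far left. Tab centre is about (0.541, 0.014), with rack +y about 9.5° left of world +y. I plan the approach next.

```bash
cat >> h.py <<'E'
from scipy.spatial.transform import Rotation as Ro
def plan(p,rpy,N,start=None,q=4):
    s=bot.observe() if start is None else start
    R0=Ro.from_euler("xyz",s["tool_rot"]);P0=np.array(s["position"])
    w=(R0.inv()*Ro.from_euler("xyz",rpy)).as_rotvec()/N
    R=R0;P=P0.copy();dps=[];rots=[]
    for k in range(N):
        d=np.round(R.inv().apply(P0+(np.array(p)-P0)*(k+1)/N-P)/.8,q);r=np.round(w/np.pi,q)
        dps.append(d.tolist());rots.append(r.tolist());P=P+R.apply(d*.8);R=R*Ro.from_rotvec(r*np.pi)
    print("dp",dps);print("rot",rots);print(P,R.as_euler("xyz"))
E
python3 - <<'E'
from h import *
a=np.deg2rad(99.5)
plan([.541,.0142,.20],[np.pi,0,a],10)
E
```

```text
dp [[0.0628, -0.0528, 0.0039], [0.0692, -0.0441, 0.0039], [0.0744, -0.0345, 0.0039], [0.0784, -0.0243, 0.0039], [0.0809, -0.0137, 0.0039], [0.0819, -0.0029, 0.0039], [0.0817, 0.008, 0.0039], [0.0799, 0.0187, 0.0039], [0.0767, 0.0292, 0.0039], [0.0721, 0.039, 0.0039]]
rot [[-0.0, -0.0, -0.0423], [-0.0, -0.0, -0.0423], [-0.0, -0.0, -0.0423], [-0.0, -0.0, -0.0423], [-0.0, -0.0, -0.0423], [-0.0, -0.0, -0.0423], [-0.0, -0.0, -0.0423], [-0.0, -0.0, -0.0423], [-0.0, -0.0, -0.0423], [-0.0, -0.0, -0.0423]]
[0.54096342 0.01419856 0.19997945] [-3.14123423e+00 -9.59889926e-04  1.73765749e+00]
```

Emit:
move_arm(jaw=[255, 255, 255, 255, 255, 255, 255, 255, 255, 255], dp=[[0.05, -0.042, 0], [0.055, -0.035, 0], [0.06, -0.028, 0], [0.063, -0.019, 0], [0.065, -0.011, 0], [0.065, -0.002, 0], [0.065, 0.006, 0], [0.064, 0.015, 0], [0.061, 0.023, 0], [0.058, 0.031, 0]], rotation=[[0, 0, -0.0423], [0, 0, -0.0423], [0, 0, -0.0423], [0, 0, -0.0423], [0, 0, -0.0423], [0, 0, -0.0423], [0, 0, -0.0423], [0, 0, -0.0423], [0, 0, -0.0423], [0, 0, -0.0423]], squeeze=60)

```text
clock: 1.35
position: [0.4826, -0.1027, 0.2313]
tool_rot: [-3.141, 0.0, 1.742]
force: [0.9, -0.6, 0.6]
grip_width: -0.0005
```

```bash
python3 - <<'E'
from h import *
s=bot.observe();print(s["position"],s["tool_rot"],s["force"],s["grip_width"],s["clock"])
plan([.541,.0142,.18],[np.pi,0,np.deg2rad(99.5)],4)
E
```

```text
[ 0.4825982  -0.1026607   0.23127358] [-3.14149127e+00  7.37263185e-05  1.74176299e+00] [ 0.94434518 -0.56314204  0.56213482] -0.0004640475909339891 1.35
dp [[0.0329, 0.0242, 0.016], [0.0329, 0.0242, 0.016], [0.0329, 0.0241, 0.0161], [0.033, 0.024, 0.016]]
rot [[-0.0, 0.0, 0.0004], [-0.0, 0.0, 0.0004], [-0.0, 0.0, 0.0004], [-0.0, 0.0, 0.0004]]
[0.54096317 0.01418348 0.17997798] [-3.14149164e+00  7.42349856e-05  1.73673644e+00]
```

Emit:
move_arm(jaw=[255, 255, 255, 255, 255], dp=[[0.033, 0.024, 0.016], [0.033, 0.024, 0.016], [0.033, 0.024, 0.016], [0.033, 0.024, 0.016], [0, 0, 0]], rotation=[[0, 0, 0.0004], [0, 0, 0.0004], [0, 0, 0.0004], [0, 0, 0.0004], [0, 0, 0]])

```text
clock: 1.98
position: [0.5405, 0.015, 0.179]
tool_rot: [-3.14, -0.001, 1.736]
force: [-0.2, -0.1, -0.4]
grip_width: -0.0002
```

```bash
python3 - <<'E'
from h import *
s=bot.observe();print(s["position"],s["tool_rot"])
im=grab_frame("wrist")
cv2.imwrite("pics/w1.png",im)
t=s["position"]; print("tcp px",proj("wrist",t))
a=np.deg2rad(9.5);d=np.array([-np.sin(a),np.cos(a),0])
for c in blobs(im,(0,180,60),(6,255,255),200):
    r=cv2.minAreaRect(c);B=np.array([ray("wrist",*p,.054) for p in cv2.boxPoints(r)])
    print(r,ray("wrist",*r[0],.054),B[:,:2].round(4).tolist())
    for i in range(4):
        e=B[(i+1)%4]-B[i];print(np.rad2deg(np.arctan2(e[1],e[0])).round(1),np.linalg.norm(e).round(4))
E
```

```text
[0.5405419  0.01504896 0.17900883] [-3.14020287e+00 -1.43061574e-03  1.73594222e+00]
tcp px [325.27587968 307.07841191]
((325.0, 236.5), (51.0, 54.0), 90.0) [0.54101022 0.01043274 0.054     ] [[0.5186, 0.0262], [0.5572, 0.0326], [0.5644, -0.006], [0.5241, -0.0126]]
9.3 0.0391
-79.5 0.0392
-170.6 0.0408
98.1 0.0392
((204.67601013183594, 27.467998504638672), (56.79612731933594, 6.887089252471924), 79.69515228271484) [0.44336757 0.13395898 0.054     ] [[0.4371, 0.1483], [0.4412, 0.1496], [0.4499, 0.1191], [0.4456, 0.1177]]
18.2 0.0043
-74.1 0.0318
-161.4 0.0045
105.6 0.0318
```

View pics/w1.png

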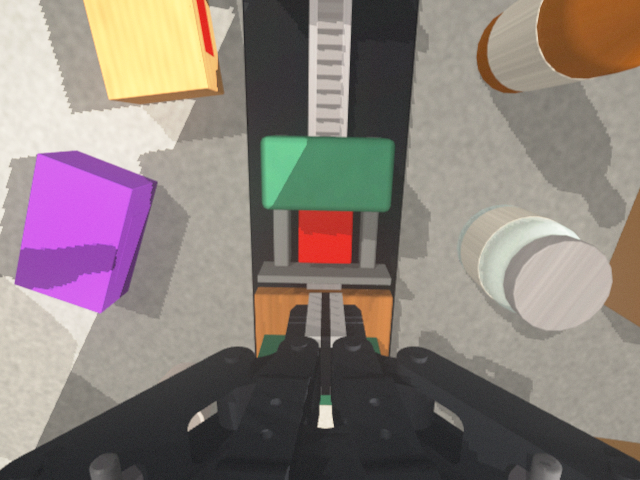

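The tool is centred and aligned: tab at (325,236), bar vertical, block above it, grey plate at row 273. I go down into the pocket 4 mm carton-side of the tab centre.

Emit:
move_arm(jaw=[255, 255, 255, 255, 255, 255, 255], dp=[[-0.006, 0, 0.035], [0, 0, 0.035], [0, 0, 0.035], [0, 0, 0.025], [0, 0, 0.01], [0, 0, 0], [0, 0, 0]], rotation=[[0, 0, 0], [0, 0, 0], [0, 0, 0], [0, 0, 0], [0, 0, 0], [0, 0.0278, 0], [0, 0, 0]])

```text
clock: 2.9
position: [0.5416, 0.0056, 0.0684]
tool_rot: [3.141, -0.087, 1.729]
force: [-0.3, -0.2, -0.6]
grip_width: -0.0001
```

```bash
python3 - <<'E'
from h import *
s=bot.observe();print(s["position"],s["tool_rot"],s["force"])
a=grab_frame("scene")[220:320,260:420]; b=grab_frame("wrist")[100:400,160:480]
cv2.imwrite("pics/c2.png",np.vstack([cv2.resize(a,(480,300),interpolation=2),cv2.resize(b,(480,300))]))
E
```

```text
[0.54162551 0.00563321 0.0683978 ] [ 3.14136445 -0.08689738  1.72874811] [-0.25803809 -0.19095541 -0.64347618]
```

View pics/c2.png

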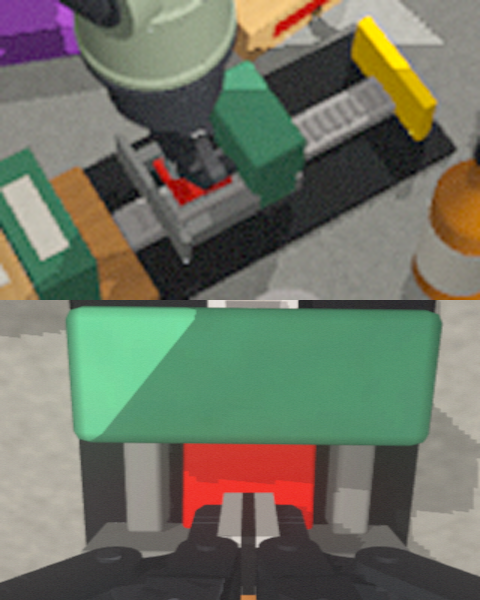

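The fingers stand over the red tab, clear of the block and the grey plate. I press slowly and watch the force.

Emit:
move_arm(jaw=[255, 255, 255, 255, 255, 255], dp=[[0.003, 0, 0.006], [0, 0, 0.006], [0, 0, 0.0025], [0, 0, 0.0025], [0, 0, 0], [0, 0, 0]], rotation=[[0, 0, 0], [0, 0, 0], [0, 0, 0], [0, 0, 0], [0, 0, 0], [0, 0, 0]])

```text
clock: 3.75
position: [0.5408, 0.0115, 0.0548]
tool_rot: [-3.142, -0.087, 1.733]
force: [-0.4, 0.7, -0.1]
grip_width: 0.0002
```

Emit:
move_arm(jaw=[255, 255, 255], dp=[[0, 0, 0.0025], [0, 0, 0], [0, 0, 0]], rotation=[[0, 0, 0], [0, 0, 0], [0, 0, 0]])

```text
clock: 4.12
position: [0.5408, 0.0115, 0.0528]
tool_rot: [3.141, -0.087, 1.732]
force: [-0.4, -1.4, 2.3]
grip_width: -0.0
```

Emit:
move_arm(jaw=[255, 255, 255], dp=[[0, 0, 0.0025], [0, 0, 0], [0, 0, 0]], rotation=[[0, 0, 0], [0, 0, 0], [0, 0, 0]])

```text
clock: 4.5
position: [0.5407, 0.0118, 0.0508]
tool_rot: [3.142, -0.087, 1.733]
force: [1.5, -0.5, 1.6]
grip_width: -0.0005
```

Emit:
move_arm(jaw=[255, 255, 255], dp=[[0, 0, 0.0025], [0, 0, 0], [0, 0, 0]], rotation=[[0, 0, 0], [0, 0, 0], [0, 0, 0]])

```text
clock: 4.88
position: [0.5407, 0.012, 0.0488]
tool_rot: [3.142, -0.087, 1.733]
force: [1.2, -1.3, 1.5]
grip_width: 0.0002
```

Emit:
move_arm(jaw=[255, 255, 255], dp=[[0, 0, 0.0015], [0, 0, 0], [0, 0, 0]], rotation=[[0, 0, 0], [0, 0, 0], [0, 0, 0]])

```text
clock: 5.25
position: [0.5407, 0.012, 0.0476]
tool_rot: [3.142, -0.087, 1.733]
force: [-0.1, -1.3, 3.6]
grip_width: 0.0
```

```bash
python3 - <<'E'
from h import *
F=[]
for i in range(4):
    b=grab_frame("wrist"); s=bot.observe();F.append(s["force"])
print(s["position"],np.round(F,1).tolist())
cv2.imwrite("pics/w3.png",b[60:420,120:520])
E
```

```text
[0.54068908 0.01203643 0.04760664] [[0.9, -0.6, 2.9], [0.0, -3.1, 4.3], [0.6, -2.9, 4.1], [0.6, -1.0, 4.3]]
```

View pics/w3.png

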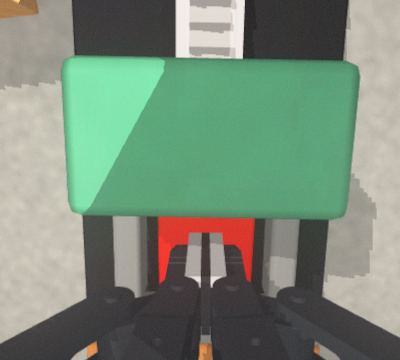

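The tab is pressed, at about 4 N, which matches the spring near fully down. I slide forward to the face; tool x rises 5°, which matches the shorter lever.

Emit:
move_arm(jaw=[255, 255, 255, 255, 255], dp=[[0.004, 0, 0], [0.004, 0, 0], [0.004, 0, 0], [0.004, 0, 0], [0, 0, 0]], rotation=[[0, 0, 0], [0, 0, 0], [0, 0, 0], [0, 0, 0], [0, 0, 0]])

```text
clock: 6.08
position: [0.5384, 0.0253, 0.0487]
tool_rot: [-3.141, -0.088, 1.733]
force: [-0.2, 1.9, 1.8]
grip_width: 0.0
```

Emit:
move_arm(jaw=[255, 255, 255], dp=[[0.0025, 0, 0], [0.0025, 0, 0], [0, 0, 0]], rotation=[[0, 0, 0], [0, 0, 0], [0, 0, 0]])

```text
clock: 6.45
position: [0.5379, 0.0288, 0.0491]
tool_rot: [-3.142, -0.088, 1.733]
force: [-0.7, 0.2, 1.9]
grip_width: -0.0002
```

```bash
cat > st.py <<'E'
from h import *
F=[]
for i in range(4):
    b=grab_frame("wrist"); s=bot.observe();F.append(s["force"])
r=np.deg2rad(9.5);d=np.array([-np.sin(r),np.cos(r),0]);e=np.array([np.cos(r),np.sin(r),0]);o=np.array([.541,.0142,0])
p=s["position"];f=np.mean(F,0)
print("t",s["clock"],"along,across mm",np.round([(p-o)@d*1e3,(p-o)@e*1e3],1),"z",round(p[2]*1e3,1),"F along,across,up",np.round([f@d,f@e,f[2]],1),np.round(s["tool_rot"],3))
im=grab_frame("top"); im2=grab_frame("scene")
for n,i in(("top",im),("scene",im2)):
    for c in blobs(i,(65,80,30),(90,255,200),200):
        M=cv2.moments(c);q=ray(n,M["m10"]/M["m00"],M["m01"]/M["m00"],.085)
        if abs(q[0]-.53)<.06 and -.02<q[1]<.22: print(n,"green along",np.round((q-o)@d*1e3,1),cv2.contourArea(c))
E
python3 st.py
```

```text
t 6.65 along,across mm [14.8 -0.6] z 49.1 F along,across,up [ 0.4 -0.4  2.1] [ 3.142 -0.088  1.733]
top green along 61.2 639.0
scene green along 62.3 706.5
```

Emit:
move_arm(jaw=[255, 255, 255], dp=[[0, 0, 0.002], [0, 0, 0], [0, 0, 0]], rotation=[[0, 0, 0], [0, 0, 0], [0, 0, 0]])

```text
clock: 7.12
position: [0.5379, 0.0286, 0.0475]
tool_rot: [-3.142, -0.087, 1.733]
force: [-1.1, 0.1, 4.4]
grip_width: 0.0001
```

```bash
python3 st.py
```

```text
t 7.325 along,across mm [14.7 -0.6] z 47.5 F along,across,up [-0.8 -0.9  4.5] [ 3.142 -0.087  1.733]
top green along 61.1 635.0
scene green along 62.4 699.0
```

Emit:
move_arm(jaw=[255, 255, 255, 255], dp=[[0.003, 0, 0.0005], [0.003, 0, 0.0003], [0.003, 0, 0.0003], [0, 0, 0]], rotation=[[0, 0, 0], [0, 0, 0], [0, 0, 0], [0, 0, 0]])

```text
clock: 7.92
position: [0.5368, 0.0364, 0.0473]
tool_rot: [3.141, -0.088, 1.733]
force: [0.0, 1.7, 4.1]
grip_width: -0.0002
```

```bash
python3 st.py
```

```text
t 8.125 along,across mm [22.4 -0.5] z 47.2 F along,across,up [1.4 0.4 4.9] [ 3.141 -0.088  1.733]
top green along 69.1 629.5
scene green along 70.1 695.5
```

Emit:
move_arm(jaw=[255, 255, 255, 255, 255], dp=[[0.003, 0, 0.0003], [0.003, 0, 0.0003], [0.003, 0, 0.0003], [0.003, 0, 0.0003], [0.003, 0, 0.0003]], rotation=[[0, 0, 0], [0, 0, 0], [0, 0, 0], [0, 0, 0], [0, 0, 0]])

```text
clock: 8.85
position: [0.535, 0.0479, 0.0471]
tool_rot: [3.141, -0.087, 1.733]
force: [2.7, -2.2, 5.5]
grip_width: -0.0002
```

```bash
python3 st.py
```

```text
t 9.05 along,across mm [34.5 -0.3] z 47.2 F along,across,up [0.3 2.3 4.4] [ 3.141 -0.088  1.733]
top green along 81.3 627.0
scene green along 82.3 676.5
```

Emit:
move_arm(jaw=[255, 255, 255, 255, 255, 255, 255, 255, 255, 255], dp=[[0.004, 0, 0.0004], [0.005, 0, 0.0004], [0.005, 0, 0.0004], [0.005, 0, 0.0005], [0.005, 0, 0.0004], [0.005, 0, 0.0004], [0.005, 0, 0.0005], [0.005, 0, 0.0004], [0.005, 0, 0.0004], [0.004, 0, 0.0004]], rotation=[[0, 0, 0], [0, 0, 0], [0, 0, 0], [0, 0, 0], [0, 0, 0], [0, 0, 0], [0, 0, 0], [0, 0, 0], [0, 0, 0], [0, 0, 0]])

```text
clock: 10.4
position: [0.5288, 0.0857, 0.0471]
tool_rot: [3.141, -0.087, 1.732]
force: [3.4, -1.7, 5.6]
grip_width: 0.0001
```

```bash
python3 st.py; python3 - <<'E'
from h import *
a=grab_frame("scene")[200:300,300:440]; b=grab_frame("wrist")[0:360,120:520]
cv2.imwrite("pics/c4.png",np.vstack([cv2.resize(a,(420,300),interpolation=2),cv2.resize(b,(420,300))]))
E
```

```text
t 10.6 along,across mm [72.9 -0.3] z 47.1 F along,across,up [-0.2  2.9  5.2] [ 3.141 -0.088  1.733]
top green along 120.7 597.0
scene green along 120.5 602.5
```

View pics/c4.png

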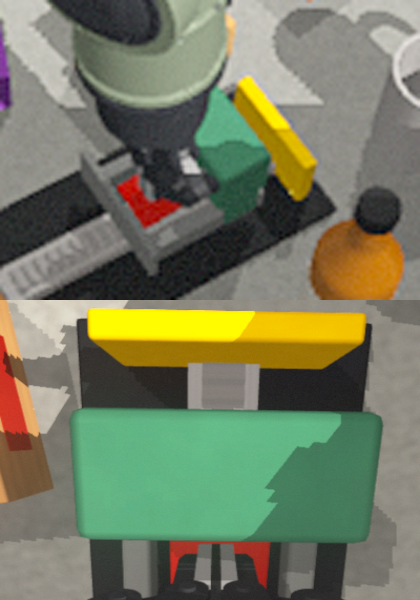

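The stop is sliding with the tab down. The gap to the yellow block is still visible (crop rows 367–408), so I compute it.

```bash
python3 - <<'E'
from h import *
r=np.deg2rad(9.5);d=np.array([-np.sin(r),np.cos(r),0]);o=np.array([.541,.0142,0])
for v,z in((48,.058),(130,.096),(132,.094)): print(v,np.round((ray("wrist",334,v,z)-o)@d*1e3,1))
E
```

```text
48 170.8
130 141.0
132 140.7
```

Emit:
move_arm(jaw=[255, 255, 255, 255, 255, 255], dp=[[0.004, 0, 0.0004], [0.005, 0, 0.0004], [0.005, 0, 0.0004], [0.005, 0, 0.0005], [0.005, 0, 0.0004], [0.004, 0, 0.0004]], rotation=[[0, 0, 0], [0, 0, 0], [0, 0, 0], [0, 0, 0], [0, 0, 0], [0, 0, 0]])

```text
clock: 11.55
position: [0.5252, 0.1077, 0.0471]
tool_rot: [3.141, -0.087, 1.732]
force: [4.1, -2.3, 5.9]
grip_width: -0.0004
```

```bash
python3 st.py; python3 - <<'E'
from h import *
a=grab_frame("scene")[190:270,320:440]; b=grab_frame("wrist")[0:360,120:520]
cv2.imwrite("pics/c5.png",np.vstack([cv2.resize(a,(420,280),interpolation=2),cv2.resize(b,(420,300))]))
E
```

```text
t 11.75 along,across mm [95.2 -0.1] z 47.1 F along,across,up [-0.2  3.2  4.8] [ 3.141 -0.087  1.733]
top green along 143.7 566.0
scene green along 143.1 527.0
```

View pics/c5.png

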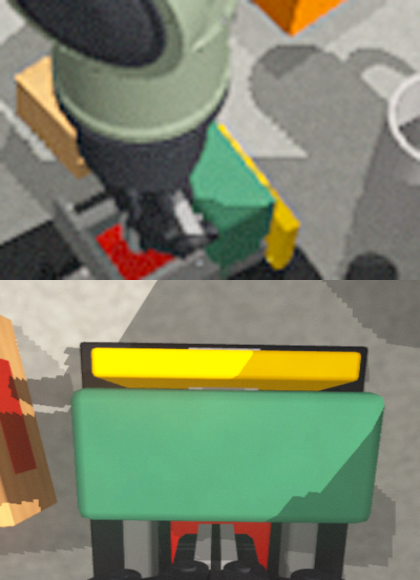

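There's still a small gap (wrist rows 385–392, hidden by the higher block). I keep going in small steps and watch the force.

Emit:
move_arm(jaw=[255, 255, 255, 255], dp=[[0.003, 0, 0.0002], [0.003, 0, 0.0003], [0.003, 0, 0.0002], [0, 0, 0]], rotation=[[0, 0, 0], [0, 0, 0], [0, 0, 0], [0, 0, 0]])

```text
clock: 12.45
position: [0.524, 0.115, 0.0471]
tool_rot: [3.141, -0.087, 1.733]
force: [3.0, 0.3, 4.6]
grip_width: 0.0001
```

Emit:
move_arm(jaw=[255, 255, 255, 255], dp=[[0.002, 0, 0.0002], [0.002, 0, 0.0002], [0, 0, 0], [0, 0, 0]], rotation=[[0, 0, 0], [0, 0, 0], [0, 0, 0], [0, 0, 0]])

```text
clock: 12.95
position: [0.5234, 0.1168, 0.0471]
tool_rot: [-3.141, -0.086, 1.731]
force: [2.7, -7.9, 10.9]
grip_width: -0.0002
```

```bash
python3 st.py
```

```text
t 13.15 along,across mm [104.1  -0.4] z 47.1 F along,across,up [-7.8  1.2 11. ] [-3.141 -0.086  1.731]
top green along 151.0 520.5
scene green along 150.2 535.5
```

```bash
python3 - <<'E'
from h import *
a=grab_frame("scene")[190:270,330:430]; b=grab_frame("top")[170:250,230:330];w=grab_frame("wrist")[60:160,120:520]
cv2.imwrite("pics/c6.png",np.vstack([np.hstack([cv2.resize(i,(400,320),interpolation=2) for i in(a,b)]),cv2.resize(w,(800,200))]))
E
```

```text
(no output)
```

View pics/c6.png

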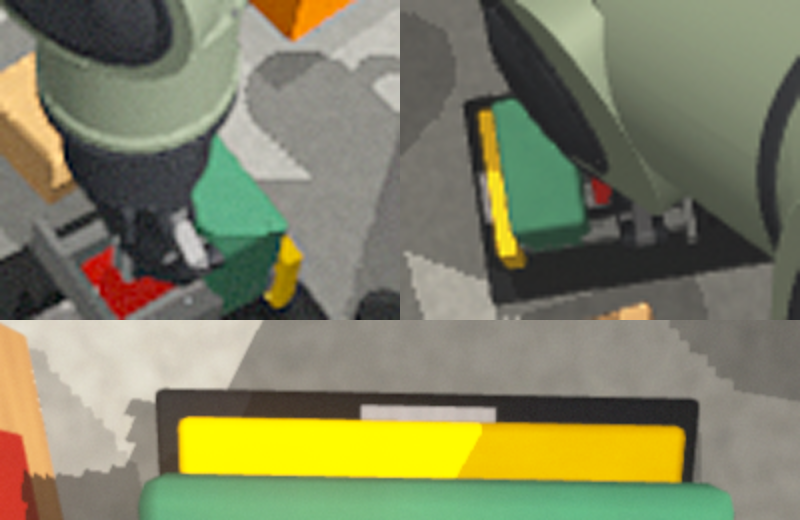

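The green block meets the yellow one in both views, with no gap at the side, and the push force rose to about 8 N. I ease off the push a hair and lift straight along the tool.

Emit:
move_arm(jaw=[255, 255, 255, 255, 255, 255, 255, 255], dp=[[-0.001, 0, 0], [0, 0, -0.004], [0, 0, -0.008], [0, 0, -0.02], [0, 0, -0.04], [0, 0, -0.06], [0, 0, -0.06], [0, 0, 0]], rotation=[[0, 0, 0], [0, 0, 0], [0, 0, 0], [0, 0, 0], [0, 0, 0], [0, 0, 0], [0, 0, 0], [0, 0, 0]])

```text
clock: 14.4
position: [0.5269, 0.1042, 0.204]
tool_rot: [3.136, -0.087, 1.732]
force: [0.4, 0.8, -1.0]
grip_width: 0.0003
```

```bash
python3 st.py; python3 - <<'E'
from h import *
w=grab_frame("wrist"); cv2.imwrite("pics/w7.png",w)
a=grab_frame("scene")[190:270,330:430]; b=grab_frame("top")[170:250,230:330]
cv2.imwrite("pics/c7.png",np.vstack([np.hstack([cv2.resize(i,(400,320),interpolation=2) for i in(a,b)]),cv2.resize(w[:,100:540],(800,280))]))
E
```

```text
t 14.6 along,across mm [91.3 -0.9] z 199.4 F along,across,up [ 0.  -0.2 -0.3] [-3.14  -0.087  1.733]
top green along 148.3 649.5
scene green along 145.4 909.5
```

View pics/c7.png

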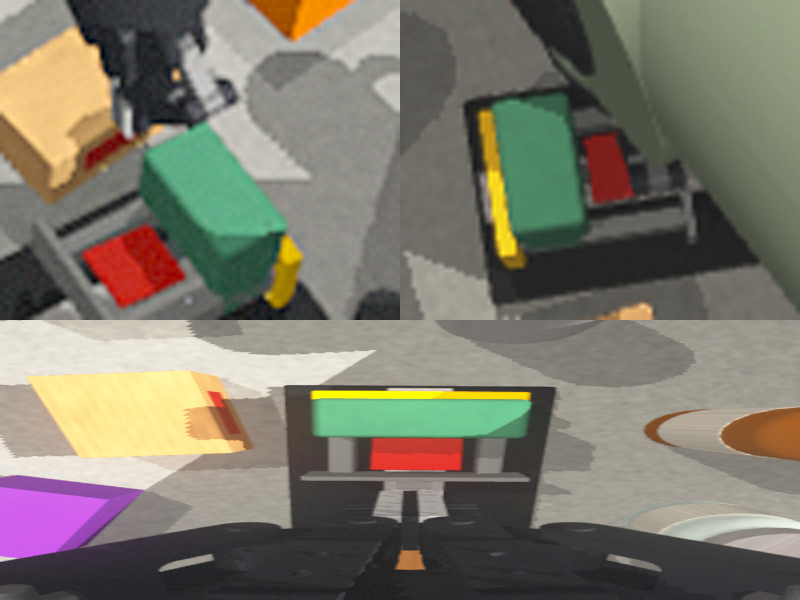

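The tab is up again and the stop is still at the yellow block. Numeric check: the distance from the yellow block's far edge to the green face should be 44+12 = 56 mm.

```bash
python3 - <<'E'
from h import *
r=np.deg2rad(9.5);d=np.array([-np.sin(r),np.cos(r),0]);e=np.array([np.cos(r),np.sin(r),0]);o=np.array([.541,.0142,0])
im=grab_frame("wrist");A=lambda n,c,v,z:round((ray(n,c,v,z)-o)@d*1e3,1)
h=cv2.cvtColor(im,cv2.COLOR_BGR2HSV)
for col in(290,320,350):
    y=np.where(cv2.inRange(h,(20,180,80),(34,255,255))[:300,col])[0];g=np.where(cv2.inRange(h,(65,80,30),(90,255,255))[:300,col])[0];q=np.where(cv2.inRange(h,(0,180,60),(6,255,255))[:300,col])[0]
    print(col,"yellow far",A("wrist",col,y.min(),.058),"green far",A("wrist",col,g.min(),.096),"green near",A("wrist",col,g[g<y.min()+120].max(),.096), "red",[A("wrist",col,v,.054) for v in (q.min(),q.max())] if len(q) else "")
im=grab_frame("scene");h0=cv2.imread("pics/scene0.png")
for i,n in((h0,"before"),(im,"after")):
    for nm,lo,hi,z in(("red",(0,180,80),(6,255,255),.054),("yellow",(24,180,100),(32,255,255),.04)):
        for c in blobs(i,lo,hi,80):
            R=cv2.minAreaRect(c);p=ray("scene",*R[0],z);print(n,nm,np.round([(p-o)@d*1e3,(p-o)@e*1e3],1),cv2.contourArea(c))
# change elsewhere
for n in("scene","top"):
    a=cv2.imread(f"pics/{n}0.png");b=im if n=="scene" else grab_frame("top")
    m=(cv2.absdiff(a,b).max(2)>45).astype(np.uint8);m=cv2.morphologyEx(m,cv2.MORPH_OPEN,np.ones((3,3)))
    k,_,st,_=cv2.connectedComponentsWithStats(m);print(n,[s.tolist() for s in st[1:] if s[4]>30])
E
```

```text
290 yellow far 182.9 green far 170.1 green near 128.3 red 
320 yellow far 182.1 green far 169.4 green near 128.2 red [np.float64(122.0), np.float64(79.5)]
350 yellow far 182.0 green far 169.3 green near 127.4 red [np.float64(121.9), np.float64(78.5)]
before red [0.3 0.9] 284.5
before yellow [176.7   6.5] 369.0
after red [101.8   2.2] 262.5
scene [[67, 0, 27, 16, 233], [100, 0, 36, 32, 326], [159, 0, 56, 79, 875], [185, 0, 35, 20, 447], [241, 0, 11, 7, 54], [228, 0, 173, 289, 16027], [255, 6, 16, 20, 116], [205, 17, 25, 19, 177], [0, 28, 78, 45, 1152], [143, 32, 18, 11, 130], [369, 37, 30, 25, 229], [163, 40, 15, 20, 161], [87, 58, 32, 21, 307], [399, 63, 7, 9, 33], [228, 73, 23, 59, 878], [405, 73, 8, 23, 88], [86, 91, 31, 12, 202], [400, 99, 11, 12, 58], [216, 133, 48, 40, 1007], [0, 147, 10, 29, 177], [304, 230, 10, 6, 50], [309, 285, 8, 11, 45], [319, 284, 28, 17, 132]]
top [[249, 89, 217, 215, 12766], [246, 127, 33, 62, 679], [253, 194, 41, 28, 610], [295, 209, 17, 13, 114], [257, 223, 19, 5, 77], [278, 222, 23, 7, 98], [411, 245, 10, 13, 78], [268, 248, 17, 8, 111], [368, 263, 10, 12, 89], [315, 265, 9, 8, 57], [431, 290, 49, 27, 820], [504, 292, 8, 8, 35], [390, 303, 36, 32, 371], [535, 305, 64, 60, 1625], [371, 306, 16, 34, 310], [318, 311, 133, 169, 8783], [470, 312, 19, 10, 105], [615, 330, 25, 23, 388], [524, 333, 19, 13, 124], [499, 351, 114, 115, 3315], [335, 403, 20, 19, 264], [308, 423, 43, 42, 862], [484, 439, 6, 11, 35], [320, 442, 40, 38, 799], [602, 442, 38, 38, 672], [293, 454, 13, 26, 186], [556, 464, 13, 14, 85], [436, 469, 13, 11, 100], [536, 471, 8, 6, 36], [362, 473, 18, 7, 103]]
```

Green far edge to yellow far edge is 12.7 mm, against a block thickness of 12 mm, so they're in contact within measuring error. I move clear and do a final check.

Emit:
move_arm(jaw=[255, 255, 255, 255, 255, 255, 255], dp=[[0, 0, -0.05], [0, 0, -0.05], [-0.06, 0, 0], [-0.07, 0, 0], [-0.07, 0, 0], [-0.07, 0, 0], [0, 0, 0]], rotation=[[0, 0, 0], [0, 0, 0], [0, 0, 0], [0, 0, 0], [0, 0, 0], [0, 0, 0], [0, 0, 0]])

```text
clock: 15.88
position: [0.5611, -0.1196, 0.2598]
tool_rot: [-3.14, -0.087, 1.726]
force: [0.7, 0.9, -0.1]
grip_width: -0.0001
```

```bash
python3 st.py; python3 - <<'E'
from h import *
im=grab_frame("scene"); cv2.imwrite("pics/scene9.png",im)
a=cv2.imread("pics/scene0.png")[180:380,190:480]; b=im[180:380,190:480]
cv2.imwrite("pics/c9.png",np.vstack([cv2.resize(i,(435,300),interpolation=2) for i in(a,b)]))
E
```

```text
t 16.075 along,across mm [-129.7   -1. ] z 261.0 F along,across,up [ 0.8 -0.   0.2] [ 3.141 -0.088  1.734]
top green along 148.2 649.5
scene green along 145.4 906.0
```

View pics/c9.png

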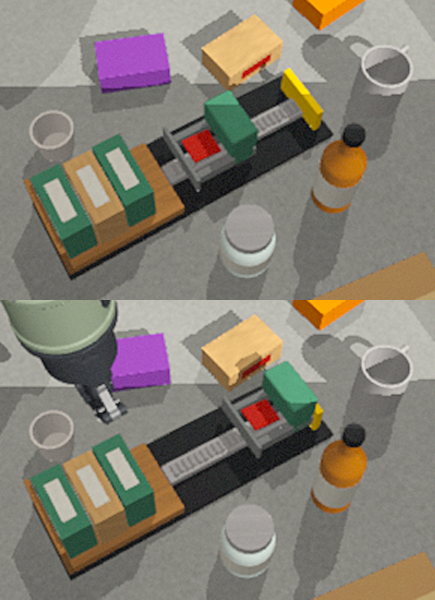

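The stop sits against the yellow block with the tab up. The cartons, cup, jar, bottle, jug and box all look unmoved, so I hand it in.

```bash
python3 -c "
from workcell import workorder
print(workorder.job_done())"
```

```text
the job is handed in; nothing more can be done
None
```

I pressed the red tab with the closed fingertips and, keeping it down, moved the green stop back about 100 mm until it met the yellow end block. I then lifted off so the tab could spring up, moved clear, and handed the job in at about 16 s.

- **Stop at the end block:** At the end the resistance rose to about 8 N along the bar and 11 N upward, well below the limits. Afterwards the far edges of the green and yellow blocks measured 12.7 mm apart, against the 12 mm thickness of the yellow block. That means contact within measuring error, though a gap under 1 mm can't be ruled out.
- **Other things:** In the last picture the tab looks up. The cartons and everything else look unmoved, judged by eye against the first picture.
- **One disagreement:** From the arm's own position I expected about 90 mm of travel, but the cameras show about 100 mm. The tab was probably carried along by the fingertips for the first 10 mm, before I counted them as touching the green face. If so, some or all of the push went through the tab rather than the face.

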